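# Lock the mist riser into the push-fit outlet

## Robot

A 6-joint arm with a two-finger parallel gripper is mounted at the origin on the work surface. World frame = base frame: x ahead of the robot, y to its left, z up, the work surface at z = 0. Lengths are in mm, angles in rad, forces in N, time in s.
With the tool pointing down it reaches from about 350 to 975 mm from the base axis. Payload 7.1 kg.
Tool frame: the origin (TCP) lies at the very end of the fingers, on their centre line; the grasp point (between the pads) lies 19 mm behind it; z points along the fingers, x is the direction in which the jaws open and shut, and the axes are right-handed (so a half turn about z gives the same grasp; the last joint's range is limited). The gripper opens to 88 mm and grips with 3 to 60 N. Pads are 20 mm wide; open, the fingers measure 115 mm over their backs; the gripper's body (75 mm by 178 mm) begins 61 mm behind the grasp point.
Start: joints at [-1.148, 0.423, 1.63, -0, 1.089, -0.019], TCP at [267.244, -564.965, 188.675] pointing down, gripper open.
Joint ranges: [-3, 3], [-0.9, 2.11], [0.09, 2.58], [-1.31, 4.45], [0.11, 2.69], [-2.54, 2.54]. Speed limits (rad/s): [2.39, 2.39, 3.01, 3.14, 3.14, 3.14].

## Interface

Orientations are given as a rotation vector (axis times angle).
In Python, from workcell import * gives the robot as it stands.
- The arm moves only by the tool arm_command, never from a script. Its argument "increments" is a list of rows, each a list of 2 entries, a list of its own where there are three numbers: the shift along the tool's x, y, z in cm, then the turn about the tool's z in degrees. In form: [[[dx, dy, dz], turn], ...]. A call has 1 to 20 rows; each row shifts and turns the pose as measured when the row begins, along the tool's axes as they then stand; what a row does not reach is not made up. A row lasts 1/10 s, in which the tool goes at most 50 mm and 8.59 degrees, less where a joint would pass 70% of its speed; a pose out of reach is approached as far as the arm can. A call is refused whole if a number of a shift passes 5 or a number of a turn 8.59, either way. A call with a gripper value outside its range is refused whole. "gripper" is the opening, from 0 (shut) to 1 (fully open), set as the call begins (left out, the last holds). The fingers move at their own pace and stop on an object; the grip force is fixed at half the most. Time passes only in rows, so rows that do not move let the fingers close. It gives the time, the measured TCP pose, the force and the opening at its end, in the units of the state.
- get_obs(): the state, without advancing time (a new reading comes with each control period).
- get_image(name): name is "scene" or "top"; returns the picture (420x560x3 uint8, red, green, blue); there is no depth.
- camera_params(name): a dict with "K" (3x3 intrinsics, pixels), "rvec" (rotation vector, rad) and "tvec" (3), from world to camera coordinates, as OpenCV has them. Camera axes: x right, y down, z forward; pixel columns grow to the right and rows downward; lengths in mm; the calibration is good to about 2 mm. A picture is of the moment at which its call begins. camera_params takes no time and is no camera call.
- close_job(): hands the job in, once; it reports no verdict.
The state is a dict: "t": time; "qpos": joint angles; "qvel": joint speeds; "joint_torque": joint torques, N m; "ee_pos": TCP position; "orientation": TCP orientation; "ft_force": force on the tool from outside, world axes, zero at the start; "moment": the same for the moment, N m; "width": finger opening in mm.
Only numpy, scipy, OpenCV 4.12 (cv2) and the standard library are available. Lean on these libraries where they do the work, as an engineer would, in place of code of your own. Each camera call takes 0.05 s, during which the arm holds its last target.

## Task

Take the blue-headed mist riser out of the wooden rack and push it straight down into the orange-collared push-fit outlet of the misting manifold, fully home until it locks, then let go so that it stays there by itself. Feel for the lock and do not force it, and leave the green-headed spare, the plant pots and the spray bottle where they stand.

Things in the scene. Friction and masses are not known exactly. Their poses are not given: they have to be found in the camera images.
- riser: Mist riser: stiff white tube 16 mm across with a lock ring low down and a blue block on top; starts upright in one of the rack's two holes, tip down. Origin at the centre of its lower tip, z up along the tube. The tip tapers from 16 to 11 mm over its last 4 mm. 137 mm long overall, 50 to 95 g.
- riser_ring (a point): Centre of the flat upper shoulder of the riser's raised white lock ring, 20 mm above the tip. The ring is 22 mm across and 7 mm high, coned on its underside.
- riser_head (a point): Centre of the riser's solid blue grip block, 111 mm above the tip: grip it here across two opposite sides, firmly (30 to 50 N). The block is 24 x 24 x 32 mm (95 to 127 mm above the tip), its sides along the riser's x and y; a 16 mm wide black nozzle stands 10 mm above it.
- manifold: Misting manifold, fixed: grey base plate 70 x 250 x 8 mm, white pipes along its y axis (below 42 mm, but for a red-topped cap 56 mm high at y = 55 mm) and at its centre the upright outlet, a black tube 35 mm across with an orange collar. Origin at the centre of its underside, z up along the outlet's axis. More than 28 N of push does damage.
- mouth (a point): Centre of the orange collar's rim, on the outlet's axis, 82 mm above the table. The collar is a funnel, 47 mm across outside, 37 mm inside at the rim, narrowing over 10 mm to a straight bore of 25 mm.
- bore (a point): Top of the outlet's bore, on its axis, 10 mm below the rim. Hidden inside: a sprung collet that lets the lock ring enter at 5 to 12 N of push, drags on it (4 to 10 N) and snaps shut above it; at most 3 mm further is a firm seat (12 N/mm). So 16 to 20 N of push means home and locked. Let go earlier, it springs back up.
- depth (a point): Point inside the outlet, on its axis, 20 mm above the table: roughly where the tip ends. The true depth differs between outlets by 16 mm and cannot be seen or measured, only felt: locked and let go, the tip rests anywhere from 11 to 29 mm above the table; not locked, it springs back to 30 mm or higher.
- seat (a joint): How far (m) the firm seat at the bottom of the outlet is pushed down: 0 until the riser's tip reaches it, which is only after the lock has snapped shut; then 1 mm per 12 N. Beyond 1.6 mm (about 28 N of push in all, with the springs) it is damaged.
- rack: Wooden rack, fixed, 60 x 170 x 50 mm, with two round holes 26 mm wide and 35 mm deep at y = -45 and +45 mm of its frame; origin at the centre of its underside, z up. One holds the riser, the other the spare; they swap from start to start.
- spare: A spare riser like the other but with a green grip block, in the rack's other hole, 90 mm away; origin at its tip, which stands 15 mm above the table, so its top is 152 mm above the table. Leave alone.
- pot_a: White square plant pot with a seedling, 70 x 70 x 65 mm, seedling to 95 mm; origin at the centre of its underside. Leave alone.
- pot_b: Second plant pot, same size; origin at the centre of its underside. Leave alone.
- bottle: Small green spray bottle with blue cap, 40 mm across and 130 mm high; origin at the centre of its underside. Leave alone.
Not all that is in view belongs to the job. Leave any pink look-alike of the riser alone.

How it is judged:
By the outcome, as a careful person would: the job done as asked, in the order asked, and still so for the second after the job is handed in, with the robot touching nothing.
It also fails if it takes over 51 s, if anything falls off the work surface, if the arm or the gripper's body presses on something with over 40 N, if the wrist force passes 120 N, or if a joint passes its speed limit or range.

## Working session

There is one attempt and no reset: what is moved stays moved. The work goes in short steps, Python scripts to look and compute and a tool call to move; the robot and the scene stay as the last step left them, time stands still between calls to the robot, and variables do not carry over. Pictures are saved under pics/ and viewed, and the job is handed in when it is done.

Besides the shell and the picture viewer there is one more tool, called after "Call:" as name(argument=value, ...) on one line, values as JSON. arm_command: Moves the arm, as the interface text tells. Its arguments: {"type":"object","properties":{"increments":{"type":"array","items":{"type":"array"}},"gripper":{"type":"number"}},"required":["increments"]}

```bash
mkdir -p pics; python3 - <<'E'
from workcell import *
import cv2
o=get_obs();print(o)
for n in("scene","top"):
    cv2.imwrite(f"pics/{n}0.png",get_image(n)[:,:,::-1]);print(n,camera_params(n))
E
```

```text
{'t': 0.0, 'qpos': array([-1.14802029e+00,  4.23834600e-01,  1.63069916e+00, -1.39089929e-05,
        1.08856063e+00, -1.90187711e-02]), 'qvel': array([-0.00051978,  0.00163804,  0.00160147,  0.00191245, -0.00026671,
       -0.00061986]), 'joint_torque': array([ 8.61936969e-04, -5.44619215e+01, -2.73662531e+01,  6.42513600e-02,
        2.29377311e-02, -1.12987755e-04]), 'ee_pos': array([ 266.98780219, -564.43643437,  187.90201694]), 'orientation': array([-2.65350732e+00,  1.68028746e+00,  1.97873442e-03]), 'ft_force': array([ 0.41512288,  0.02287875, -0.24455452]), 'moment': array([-0.0178939 ,  0.05909601,  0.02402081]), 'width': 87.60735867672649}
scene {'K': array([[396.55371936,   0.        , 273.34275819],
       [  0.        , 396.55371936, 210.2189537 ],
       [  0.        ,   0.        ,   1.        ]]), 'rvec': array([ 1.1345394 ,  2.24597798, -1.07444268]), 'tvec': array([ 263.72197087, -253.23199877, 1548.03077393])}
top {'K': array([[443.89230334,   0.        , 276.33850981],
       [  0.        , 443.89230334, 208.64335752],
       [  0.        ,   0.        ,   1.        ]]), 'rvec': array([ 2.19107855, -2.14162065,  0.15106299]), 'tvec': array([  95.83301115,  569.54179844, 1026.20271697])}
```

View pics/scene0.png

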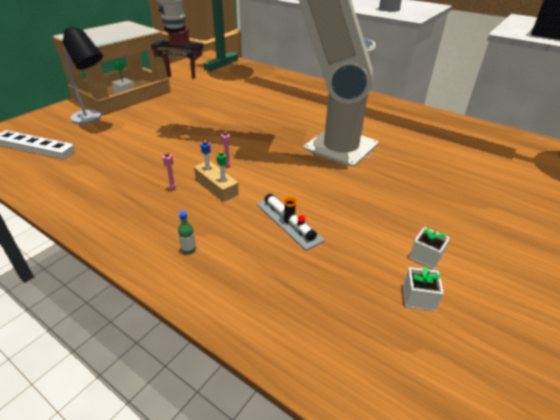

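View pics/top0.png

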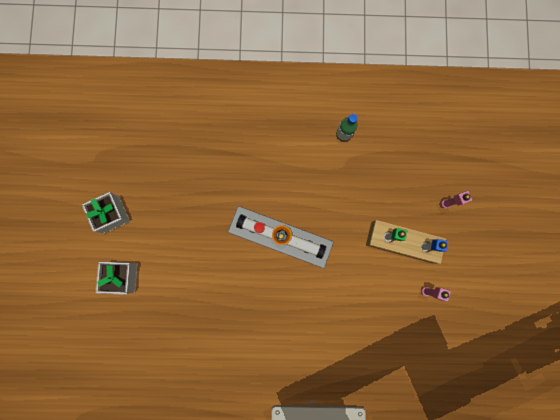

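The top view shows the blue riser at about (440,245), the green spare at (400,234), the orange collar at (282,236), and pink look-alikes at (466,197) and (445,294). Next I'll measure these with masks.

```bash
cat > h.py <<'E'
import numpy as np, cv2
from workcell import *
def cam(n):
    p=camera_params(n);R=cv2.Rodrigues(np.array(p["rvec"]))[0];return np.array(p["K"]),R,np.array(p["tvec"]).ravel()
def ray(n,uv):
    K,R,t=cam(n);d=R.T@np.linalg.solve(K,[uv[0],uv[1],1.]);return -R.T@t,d/np.linalg.norm(d)
def onz(n,uv,z):
    c,d=ray(n,uv);return c+d*(z-c[2])/d[2]
def tri(a,b):
    (c1,d1),(c2,d2)=ray("top",a),ray("scene",b)
    s=np.linalg.lstsq(np.c_[d1,-d2],c2-c1,rcond=None)[0];p,q=c1+s[0]*d1,c2+s[1]*d2
    return (p+q)/2,np.linalg.norm(p-q)
def proj(n,X):
    K,R,t=cam(n);p=K@(R@np.array(X)+t);return p[:2]/p[2]
def blobs(im,lo,hi,minA=8):
    hsv=cv2.cvtColor(im,cv2.COLOR_RGB2HSV);m=cv2.inRange(hsv,np.array(lo),np.array(hi))
    n,l,s,c=cv2.connectedComponentsWithStats(m)
    return [(c[i].round(1),s[i]) for i in range(1,n) if s[i,4]>=minA],m
E
python3 - <<'E'
from h import *
T=cv2.imread("pics/top0.png")[:,:,::-1].copy();S=cv2.imread("pics/scene0.png")[:,:,::-1].copy()
for nm,I in(("top",T),("scene",S)):
  for c,lo,hi in(("blue",(105,120,60),(125,255,255)),("green",(50,120,60),(80,255,255)),("orange",(10,225,200),(22,255,255)),("pink",(140,70,60),(172,255,255)),("red",(0,200,150),(4,255,255))):
    print(nm,c,[(tuple(a),b.tolist()) for a,b in blobs(I,lo,hi)[0]])
a=cv2.resize(T[190:320,350:490],None,fx=5,fy=5,interpolation=cv2.INTER_CUBIC)[:600]
b=cv2.resize(T[195:280,220:345],None,fx=6,fy=6,interpolation=cv2.INTER_CUBIC)
c=cv2.resize(S[120:260,150:330],None,fx=4,fy=4,interpolation=cv2.INTER_CUBIC)
for n,i in(("a",a),("b",b),("c",c)): cv2.imwrite(f"pics/c_{n}.png",i[:,:,::-1])
E
```

```text
top blue [((np.float64(352.2), np.float64(118.3)), [348, 114, 9, 10, 66]), ((np.float64(438.2), np.float64(245.1)), [431, 239, 17, 12, 119])]
top green [((np.float64(347.5), np.float64(126.5)), [341, 118, 15, 15, 117]), ((np.float64(98.9), np.float64(210.7)), [87, 199, 26, 25, 280]), ((np.float64(399.4), np.float64(234.2)), [394, 228, 13, 13, 89]), ((np.float64(109.8), np.float64(277.6)), [98, 265, 24, 22, 220])]
top orange []
top pink [((np.float64(457.4), np.float64(199.6)), [441, 191, 31, 17, 149]), ((np.float64(436.8), np.float64(293.2)), [422, 287, 28, 14, 140])]
top red [((np.float64(259.1), np.float64(226.3)), [255, 223, 9, 9, 54])]
scene blue [((np.float64(205.1), np.float64(147.8)), [201, 143, 9, 11, 65]), ((np.float64(182.6), np.float64(215.1)), [180, 212, 6, 8, 40])]
scene green [((np.float64(46.7), np.float64(45.1)), [0, 0, 152, 120, 8826]), ((np.float64(144.8), np.float64(59.2)), [141, 52, 8, 15, 69]), ((np.float64(229.6), np.float64(55.8)), [225, 54, 11, 5, 34]), ((np.float64(114.1), np.float64(64.7)), [102, 58, 24, 14, 220]), ((np.float64(213.9), np.float64(61.5)), [206, 58, 15, 7, 35]), ((np.float64(221.4), np.float64(159.1)), [217, 155, 9, 10, 78]), ((np.float64(185.0), np.float64(228.5)), [179, 222, 12, 13, 90]), ((np.float64(432.9), np.float64(234.8)), [426, 229, 19, 11, 93]), ((np.float64(425.8), np.float64(276.5)), [413, 267, 27, 16, 205])]
scene orange [((np.float64(290.2), np.float64(198.6)), [283, 196, 15, 8, 57])]
scene pink [((np.float64(225.5), np.float64(138.5)), [222, 135, 7, 10, 49]), ((np.float64(167.6), np.float64(160.4)), [164, 156, 7, 14, 58])]
scene red [((np.float64(301.0), np.float64(218.4)), [299, 216, 5, 5, 21])]
```

View pics/c_a.png

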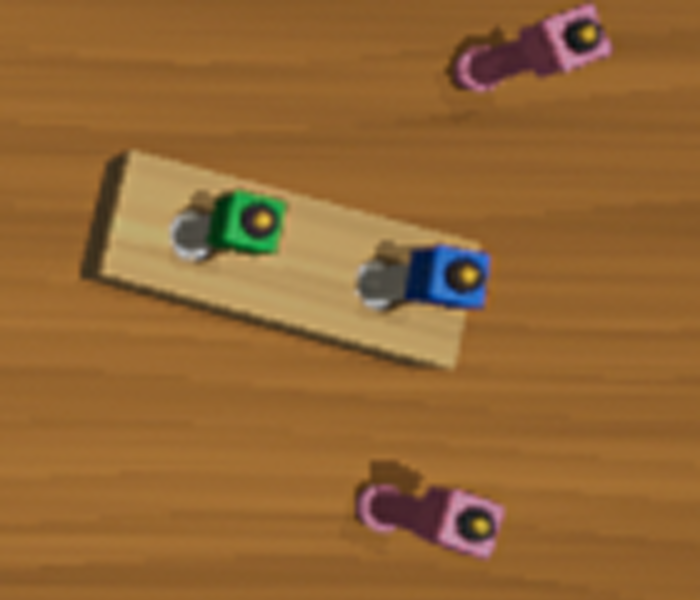

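View pics/c_b.png

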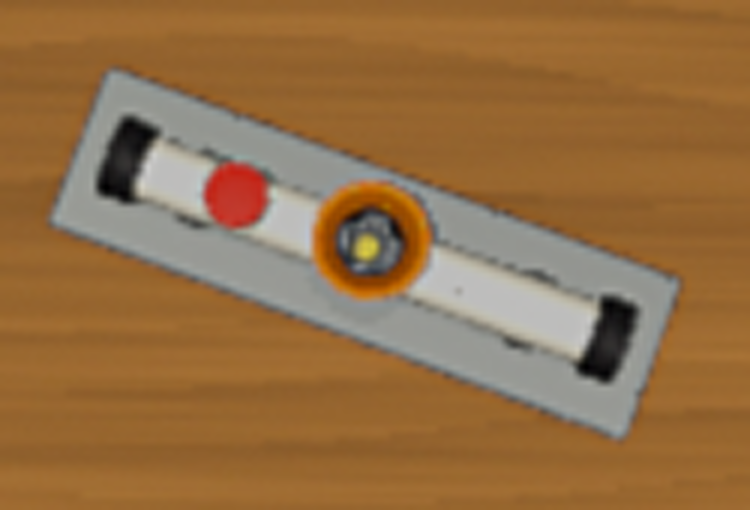

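View pics/c_c.png

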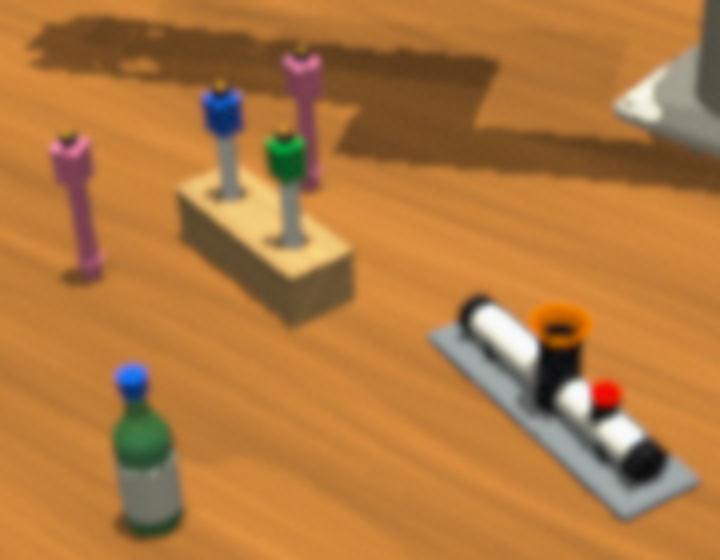

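```bash
python3 - <<'E'
from h import *
T=cv2.imread("pics/top0.png")[:,:,::-1].copy();S=cv2.imread("pics/scene0.png")[:,:,::-1].copy()
hsv=cv2.cvtColor(T,cv2.COLOR_RGB2HSV)
print(T[237:254,428:451,2])
# bright top face
for nm,ch,box in(("blue",2,(425,235,455,256)),("green",1,(388,225,412,245))):
  x0,y0,x1,y1=box; up=cv2.resize(T[y0:y1,x0:x1],None,fx=8,fy=8,interpolation=cv2.INTER_CUBIC)
  h=cv2.cvtColor(up,cv2.COLOR_RGB2HSV);hr=(100,130) if ch==2 else (50,85)
  for th in(150,170,190,205):
    m=((h[...,0]>hr[0])&(h[...,0]<hr[1])&(h[...,1]>120)&(up[...,ch]>th)).astype(np.uint8)
    if not m.any(): continue
    cs=cv2.findContours(m,cv2.RETR_EXTERNAL,cv2.CHAIN_APPROX_NONE)[0];c=max(cs,key=cv2.contourArea)
    r=cv2.minAreaRect(c);pc=(np.array(r[0])+.5)/8-.5+[x0,y0]
    bx=(cv2.boxPoints(r)+.5)/8-.5+[x0,y0];W=[onz("top",p,142)[:2] for p in bx]
    e=[W[i+1]-W[i] for i in range(3)]
    print(nm,th,pc,onz("top",pc,142),[ (round(float(np.linalg.norm(v)),1),round(float(np.degrees(np.arctan2(v[1],v[0]))),1)) for v in e])
for nm,I in(("top",T),("scene",S)):
  b,m=blobs(I,(8,180,110),(22,255,255),30);print(nm,[(tuple(a),s.tolist()) for a,s in b if 250<a[0]<320 and 180<a[1]<260])
# collar ellipse in upsampled
h=cv2.resize(T[195:280,220:345],None,fx=6,fy=6,interpolation=cv2.INTER_CUBIC);hh=cv2.cvtColor(h,cv2.COLOR_RGB2HSV)
m=cv2.inRange(hh,np.array((8,235,150)),np.array((22,255,255)));m[:, :280]=0;m[:,460:]=0
m[:150]=0;m[330:]=0
c=cv2.findContours(m,0,cv2.CHAIN_APPROX_NONE)[0];c=max(c,key=cv2.contourArea)
e=cv2.fitEllipse(cv2.convexHull(c));pc=(np.array(e[0])+.5)/6-.5+[220,195];print("collar",e,pc,onz("top",pc,82))
print("head tri",tri((443,244.8),(205,145.5)), "scene proj of collar",proj("scene",onz("top",pc,82)))
print("nozzle",onz("top",(443.0,244.5),152))
# manifold plate corners z=8, crop b
for p in((112,68),(682,282),(625,440),(50,225)): print(onz("top",((p[0]+.5)/6-.5+220,(p[1]+.5)/6-.5+195),8).round(1))
for p in((130,150),(480,245),(455,368),(100,275)): print("rack",onz("top",((p[0]+.5)/5-.5+350,(p[1]+.5)/5-.5+190),50).round(1))
for nm,p in (("pinkA",(582,35)),("pinkB",(475,524))): print(nm,onz("top",((p[0])/5+350,(p[1])/5+190),137).round(1))
E
```

```text
[[ 91  93  92  91  92  94  95  95  95  93  90  89  80  77  58  47  45  43
   43  42  45  44  45]
 [ 72  94  93  92  91  91  92  90  88  87  93  98  90  89  88  83  78  64
   41  43  43  45  43]
 [ 59  67  66  64  65  68  70  66  80 132 177 167 134 113 104  94 100  89
   57  40  41  44  45]
 [ 59  58  58  59  59  60  61  59  89 158 191 190 187 184 186 181 174 146
  120  86  42  41  44]
 [ 43  48  59  60  61  61  61  58  94 168 192 191 184 142 137 130 166 187
  191 181  71  41  43]
 [ 28  37  52  62  62  63  61  59 101 177 189 156 101  64  61  55  91 142
  193 183  70  39  45]
 [ 62  62  64  64  62  62  60  60 105 181 184  91  34  34  35  40  42  81
  146 155  61  40  44]
 [ 67  67  66  64  62  62  54  61 118 185 161  51  29  36  36  56  53  57
  107 141  59  39  45]
 [ 67  67  66  64  62  62  59  70 133 194 174  54  30  39  31  57  53  42
   70 106  49  41  45]
 [ 66  66  66  64  62  61  59  79 148 197 186  80  23  37  38  44  40  46
   81  75  45  43  46]
 [ 67  67  68  63  63  63  60  91 162 197 192 145  69  36  36  46  52  99
  147  76  44  45  49]
 [ 67  69  68  63  61  61  59  97
[... 1359 characters left out ...]
64]), ((np.float64(281.7), np.float64(234.4)), [272, 226, 20, 19, 172])]
scene []
collar ((370.82550048828125, 240.32728576660156), (107.5006103515625, 110.15925598144531), 63.18204116821289) [281.38758341 234.63788096] [502.31536652  96.86925     82.        ]
head tri (array([ 483.94481709, -249.34464032,  131.4405093 ]), np.float64(4.377164334318038)) scene proj of collar [289.8228167 199.4237843]
nozzle [ 484.80073896 -243.20479589  152.        ]
[574.9 201.6   8. ]
[493.1 -31.7   8. ]
[429.1  -9.1   8. ]
[510.3 224.6   8. ]
rack [ 544.8 -125.1   50. ]
rack [ 503.9 -290.    50. ]
rack [ 446.2 -276.8   50. ]
rack [ 485.8 -110.7   50. ]
pinkA [ 590. -303.  137.]
pinkB [ 379.3 -250.8  137. ]
```

```bash
cat >> h.py <<'E'
def plan(target,yaw=None):
    o=get_obs();R=cv2.Rodrigues(np.array(o["orientation"]))[0]
    d=R.T@(np.array(target)-o["ee_pos"])/10
    y=np.degrees(np.arctan2(R[1,0],R[0,0]))
    print("t",round(o["t"],2),"pos",o["ee_pos"].round(1),"toolshift cm",d.round(2),"toolx yaw",y.round(2),"tilt",np.degrees(np.arccos(-R[2,2])).round(2),"F",o["ft_force"].round(2),"w",round(o["width"],1),"q6",o["qpos"].round(2))
    if yaw is not None: print("turn about tool z",-(((yaw-y)+90)%180-90))
E
python3 -c "
from h import *
plan((484.6,-244,200),-8.5)"
```

```text
t 0.1 pos [ 267.  -564.5  188. ] toolshift cm [-19.67 -33.37  -1.17] toolx yaw -64.69 tilt 0.08 F [ 0.17  0.06 -0.42] w 87.8 q6 [-1.15  0.42  1.63  0.    1.09 -0.02]
turn about tool z -56.18779624751613
```

Call:
arm_command(increments=[[[0, 0, -1], -8], [[0, 0, -1], -8], [[0, 0, 0], -8], [[0, 0, 0], -8], [[0, 0, 0], -8], [[0, 0, 0], -8], [[0, 0, 0], -8], [[0, 0, 0], 0]], gripper=1.0)

```text
t: 0.9
ee_pos: [265.8, -561.9, 204.9]
orientation: [-3.129, 0.177, 0.007]
ft_force: [0.1, 0.4, -1.0]
width: 88.1
```

```bash
python3 -c "
from h import *
plan((484.6,-244,200),-8.5)"
```

```text
t 0.9 pos [ 265.8 -561.9  204.9] toolshift cm [ 18.16 -34.04   0.67] toolx yaw -6.47 tilt 0.52 F [ 0.08  0.43 -1.03] w 88.1 q6 [-1.15  0.41  1.62  0.    1.13 -1.04]
turn about tool z 2.0292738953817064
```

Call:
arm_command(increments=[[[1.8, -3.4, 0], 1], [[1.8, -3.4, 0], 1], [[1.8, -3.4, 0], 0], [[1.8, -3.4, 0], 0], [[1.8, -3.4, 0], 0], [[1.8, -3.4, 0], 0], [[1.8, -3.4, 0], 0], [[1.8, -3.4, 0], 0], [[1.8, -3.4, 0], 0], [[1.8, -3.4, 0], 0], [[0, 0, 0], 0], [[0, 0, 0], 0]])

```text
t: 2.1
ee_pos: [505.9, -244.1, 204.1]
orientation: [-3.116, 0.317, 0.01]
ft_force: [-0.3, -0.1, 0.1]
width: 87.5
```

```bash
python3 -c "
from h import *
plan((484.6,-244,190),-8.5)
cv2.imwrite('pics/s1.png',cv2.resize(get_image('scene')[60:260,100:340],None,fx=3,fy=3)[:,:,::-1])
cv2.imwrite('pics/t1.png',cv2.resize(get_image('top')[160:330,330:530],None,fx=3.5,fy=3.5)[:,:,::-1])"
```

```text
t 2.1 pos [ 505.9 -244.1  204.1] toolshift cm [-2.08  0.43  1.42] toolx yaw -11.62 tilt 0.65 F [-0.34 -0.12  0.07] w 87.5 q6 [-0.47  0.32  1.75  0.01  1.08 -0.28]
turn about tool z -3.1182103791208817
```

Call:
arm_command(increments=[[[-2.0, 0.4, 0.5], -3], [[0, 0, 0], 0], [[0, 0, 0], 0], [[0, 0, 0], 0]])

```text
t: 2.6
ee_pos: [483.3, -248.5, 199.5]
orientation: [-3.123, 0.251, 0.009]
ft_force: [-0.4, -0.6, -0.4]
width: 87.8
```

```bash
python3 -c "
from h import *
plan((484.6,-244,107),-8.5)
cv2.imwrite('pics/s2.png',cv2.resize(get_image('scene')[60:260,100:340],None,fx=3,fy=3)[:,:,::-1])
cv2.imwrite('pics/t2.png',cv2.resize(get_image('top')[160:330,330:530],None,fx=3.5,fy=3.5)[:,:,::-1])"
```

```text
t 2.6 pos [ 483.3 -248.5  199.5] toolshift cm [ 0.11 -0.39  9.25] toolx yaw -9.2 tilt 0.6 F [-0.44 -0.56 -0.43] w 87.8 q6 [-0.5   0.3   1.8   0.01  1.06 -0.34]
turn about tool z -0.6976915123543961
```

View pics/s2.png

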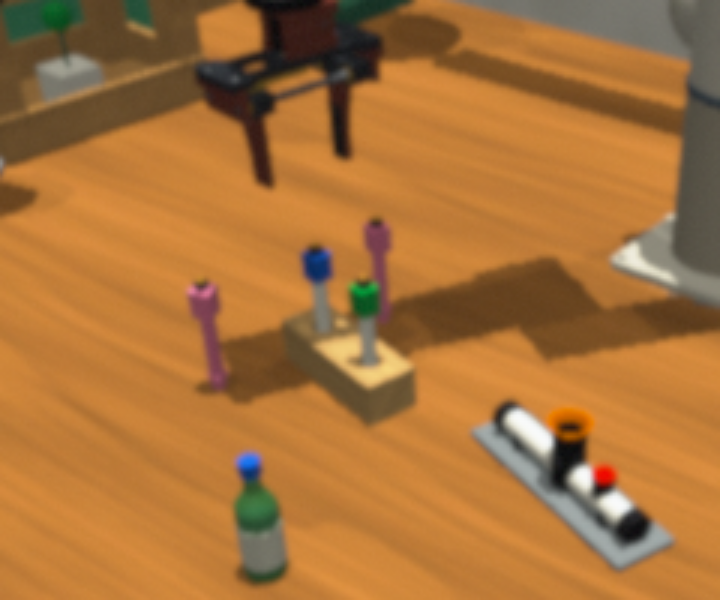

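View pics/t2.png

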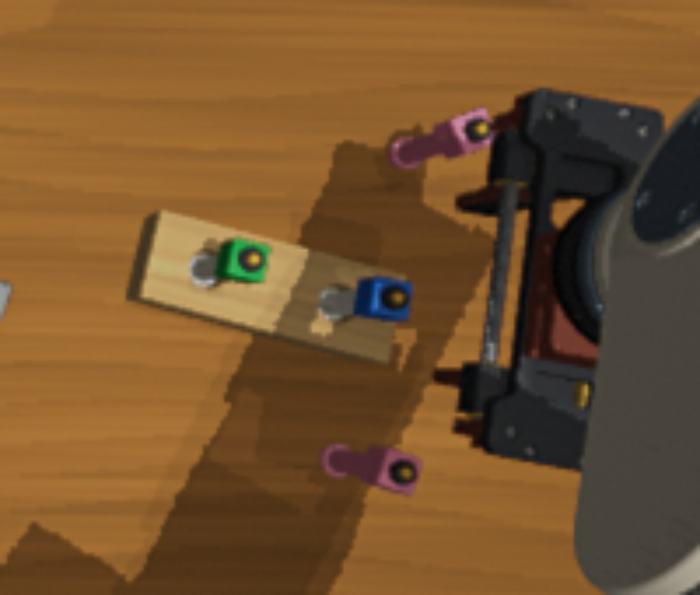

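Call:
arm_command(increments=[[[0.1, -0.3, 1.5], 0], [[0, 0, 1.5], 0], [[0, 0, 1.5], 0], [[0, 0, 1.5], 0], [[0, 0, 1.0], 0], [[0, 0, 0], 0], [[0, 0, 0], 0], [[0, 0, 0], 0]])

```text
t: 3.5
ee_pos: [489.3, -246.8, 129.4]
orientation: [-3.125, 0.255, -0.001]
ft_force: [0.0, 0.4, -0.8]
width: 87.9
```

```bash
python3 -c "
from h import *
plan((484.6,-244,107),-8.5)"
```

```text
t 3.5 pos [ 489.3 -246.8  129.4] toolshift cm [-0.51 -0.19  2.24] toolx yaw -9.33 tilt 0.38 F [ 0.05  0.43 -0.84] w 87.9 q6 [-0.49  0.39  1.84  0.01  0.91 -0.33]
turn about tool z -0.8298746668311878
```

Call:
arm_command(increments=[[[-0.5, -0.2, 0.8], -0.8], [[0, 0, 0.8], 0], [[0, 0, 0.4], 0], [[0, 0, 0], 0], [[0, 0, 0], 0], [[0, 0, 0], 0]])

```text
t: 4.1
ee_pos: [485.1, -244.0, 109.1]
orientation: [-3.127, 0.231, -0.004]
ft_force: [-0.7, -0.3, 0.6]
width: 87.9
```

```bash
python3 -c "
from h import *
plan((484.6,-244,107),-8.5)
cv2.imwrite('pics/s3.png',cv2.resize(get_image('scene')[80:230,120:300],None,fx=4,fy=4,interpolation=2)[:,:,::-1])"
```

```text
t 4.1 pos [ 485.1 -244.   109.1] toolshift cm [-0.05  0.01  0.21] toolx yaw -8.46 tilt 0.36 F [-0.67 -0.31  0.58] w 87.9 q6 [-0.49  0.41  1.87  0.01  0.86 -0.35]
turn about tool z 0.0393799670845425
```

View pics/s3.png

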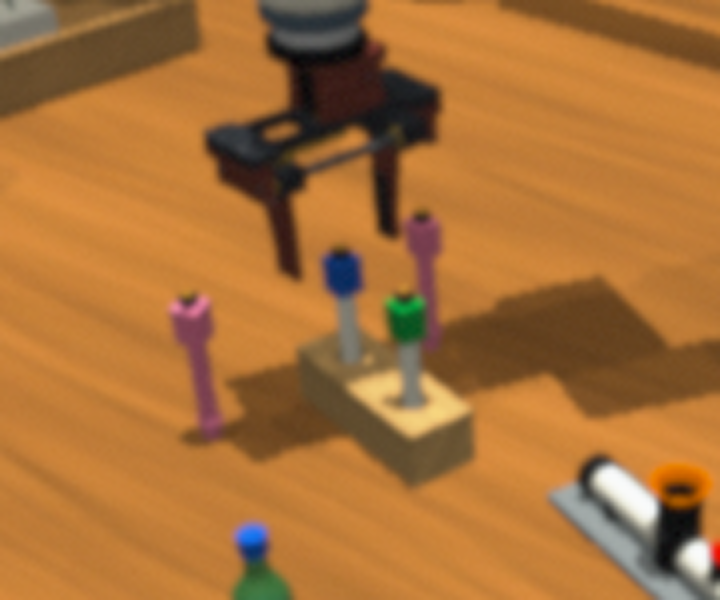

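```bash
python3 -c "
from h import *
o=get_obs();p=o['ee_pos'];R=cv2.Rodrigues(np.array(o['orientation']))[0]
f=lambda q:((proj('scene',q)-[120,80])*4).round()
print('tcp',f(p),'tips',f(p+R@[44,0,0]),f(p-R@[44,0,0]),'outer',f(p+R@[57,0,0]),f(p-R@[57,0,0]))
print('head',f([484.6,-244,126]),'top',f([484.6,-244,152]),'collar',f([502,97,82]))
for g in [(485,-244),(470,-260)]: print(f([*g,126]))
print('green',f([506,-157,126]))
print('tri head',tri((440.8,244.8),(205.1,147.8)), tri((352.2,118.3),(182.6,215.1)))
print(tri((443,244.5),(120+341/4,80+249/4)),tri((281.4,234.6),(290.2,199)))
"
```

```text
tcp [344. 288.] tips [300. 308.] [386. 269.] outer [286. 314.] [399. 264.]
head [342. 269.] top [339. 241.] collar [680. 478.]
[342. 270.]
[340. 256.]
green [406. 315.]
tri head (array([ 484.63912636, -248.32142511,  123.46860774]), np.float64(2.9292012460070116)) (array([765.64363534, -56.28983395, 121.11729202]), np.float64(0.06732216790747078))
(array([ 484.41354706, -244.94793168,  144.54454152]), np.float64(2.679824280468404)) (array([502.04693575,  97.31901802,  83.62881878]), np.float64(0.9925353019077398))
```

```bash
python3 -c "
from h import *
p=np.array([483.3,-248.5,199.5]);R=cv2.Rodrigues(np.array([-3.123,.251,.009]))[0]
for s in(1,-1):
  q=p+s*R@[44,0,0]; q2=p+s*R@[57,0,0]
  print(q.round(),(proj('scene',q)-[100,60])*3,(proj('top',q)-[330,160])*3.5,(proj('top',q2)-[330,160])*3.5)
  q=p+s*R@[50,0,-30]; print((proj('scene',q)-[100,60])*3,(proj('top',q)-[330,160])*3.5)
a=lambda x,y:(330+x/3.5,160+y/3.5); b=lambda x,y:(100+x/3,60+y/3)
print(tri(a(462,203),b(265,185)),tri(a(438,377),b(343,157)))
im=get_image('top');cv2.imwrite('pics/t3.png',cv2.resize(im[160:330,330:530],None,fx=3.5,fy=3.5,interpolation=2)[:,:,::-1])
"
```

```text
[ 527. -256.  199.] [272.50372974 211.53107325] [446.96960745 220.04393612] [449.84990151 198.03255709]
[263.65552897 186.10755137] [471.59463824 204.4517411 ]
[ 440. -241.  200.] [341.42339625 184.28349316] [427.18489552 371.23988459] [424.2189991 393.9054419]
[348.44292979 208.33318782] [404.44123334 381.24675846]
(array([ 533.99330931, -251.37071898,  231.91201289]), np.float64(2.6549968902676437)) (array([ 437.62380246, -235.9176914 ,  230.73149748]), np.float64(3.016237687975217))
```

View pics/t3.png

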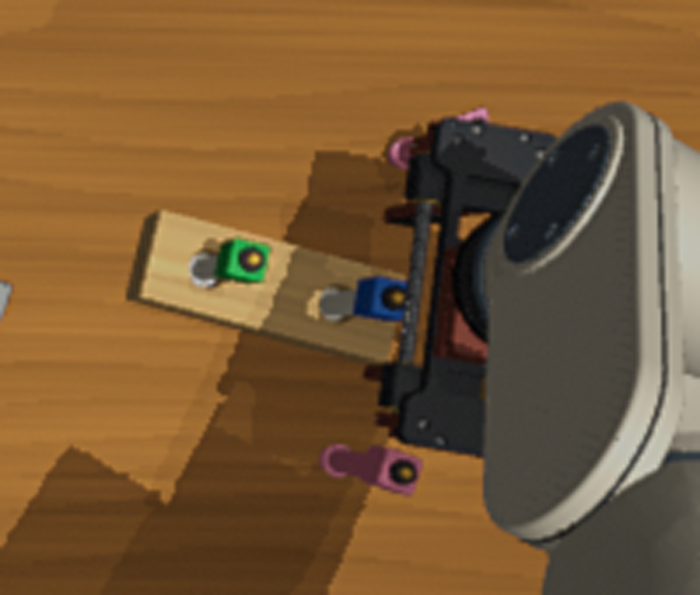

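```bash
python3 -c "
from h import *
im=get_image('scene');cv2.imwrite('pics/s4.png',cv2.resize(im[95:180,160:250],None,fx=7,fy=7,interpolation=2)[:,:,::-1])
o=get_obs();p=o['ee_pos'];R=cv2.Rodrigues(np.array(o['orientation']))[0];print(p)
f=lambda q:((proj('scene',q)-[160,95])*7).round()
for s in(44,-44): print(f(p+R@[s,0,0]),f(p+R@[s,0,-30]),f(p+R@[s,0,-80]))
a=lambda x,y:(330+x/3.5,160+y/3.5); b=lambda x,y:(120+x/4,80+y/4)
print(tri(a(388,214),b(290,275)),tri(a(368,372),b(388,237)))
"
```

```text
[ 485.18898114 -244.0759954   109.21160494]
[244. 433.] [236. 375.] [223. 274.]
[396. 366.] [391. 309.] [382. 210.]
(array([ 536.39695846, -244.96796831,  143.45903991]), np.float64(4.072681040706779)) (array([ 439.75467692, -231.88818969,  139.26453125]), np.float64(3.6383459055974))
```

View pics/s4.png

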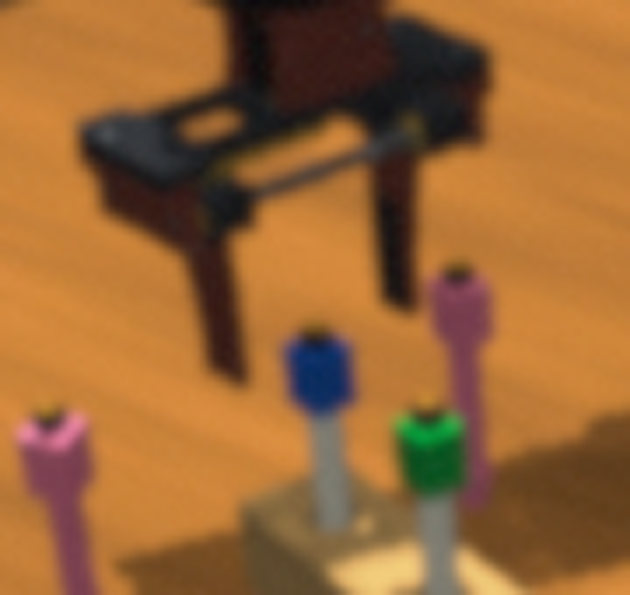

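The scene view shows the fingertips about 30 mm higher than the reported TCP implies: (240,380) against a projected (244,433) in the crop. Before gripping, I'll narrow the jaws without contact and compare them directly with the head.

Call:
arm_command(increments=[[[0, 0, 0], 0], [[0, 0, 0], 0], [[0, 0, 0], 0], [[0, 0, 0], 0], [[0, 0, 0], 0], [[0, 0, 0], 0]], gripper=0.45)

```text
t: 4.85
ee_pos: [485.5, -244.3, 109.6]
orientation: [-3.128, 0.231, -0.006]
ft_force: [0.1, -1.0, 0.9]
width: 43.0
```

```bash
python3 -c "
from h import *
im=get_image('scene');cv2.imwrite('pics/s5.png',cv2.resize(im[95:180,160:250],None,fx=7,fy=7,interpolation=2)[:,:,::-1])
T=get_image('top');cv2.imwrite('pics/t5.png',cv2.resize(T[190:290,380:500],None,fx=6,fy=6,interpolation=2)[:,:,::-1])
o=get_obs();p=o['ee_pos'];R=cv2.Rodrigues(np.array(o['orientation']))[0];print(p,o['width'])
f=lambda q:((proj('scene',q)-[160,95])*7).round()
g=lambda q:((proj('top',q)-[380,190])*6).round()
for s in(20,-20): print([ (f(p+R@[s,0,k]),g(p+R@[s,0,k])) for k in(0,-30,-80)])
# initial image tips
S=cv2.imread('pics/scene0.png');cv2.imwrite('pics/s0z.png',cv2.resize(S[20:100,140:220],None,fx=7,fy=7,interpolation=2))
p=np.array([267,-564.5,188]);R=cv2.Rodrigues(np.array([-2.6535,1.6803,.002]))[0]
f=lambda q:((proj('scene',q)-[140,20])*7).round()
for s in(44,-44): print([f(p+R@[s,0,k]) for k in(0,-30,-80)])
"
```

```text
[ 485.54460059 -244.26603321  109.6654417 ] 39.77654713693025
[(array([286., 414.]), array([343., 276.])), (array([279., 356.]), array([375., 272.])), (array([267., 255.]), array([433., 263.]))]
[(array([355., 383.]), array([329., 384.])), (array([349., 326.]), array([361., 382.])), (array([339., 226.]), array([419., 380.]))]
[array([222., 450.]), array([213., 396.]), array([199., 303.])]
[array([375., 463.]), array([368., 408.]), array([357., 315.])]
```

View pics/s5.png

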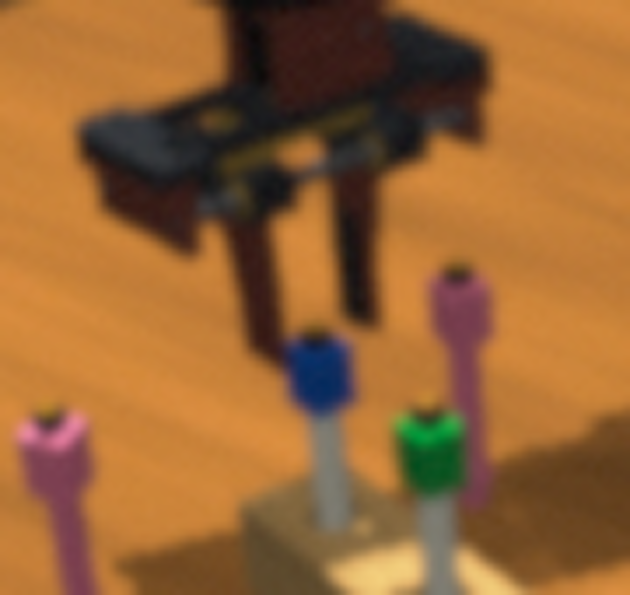

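View pics/t5.png

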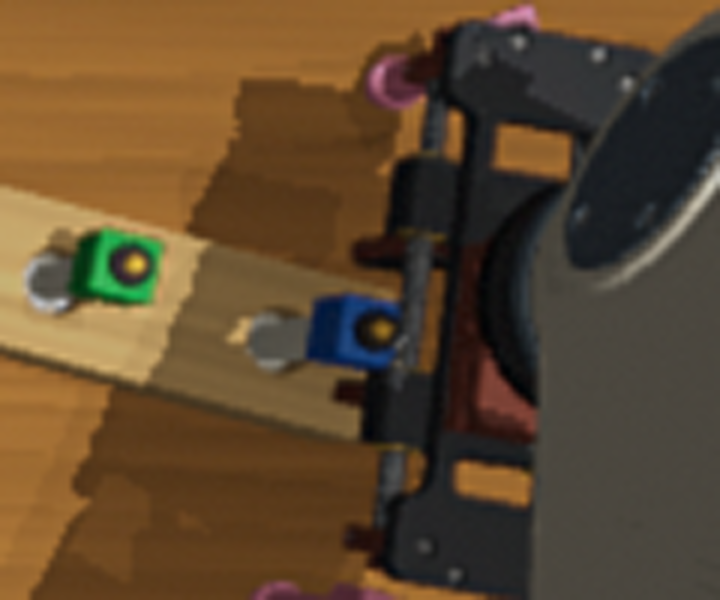

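View pics/s0z.png

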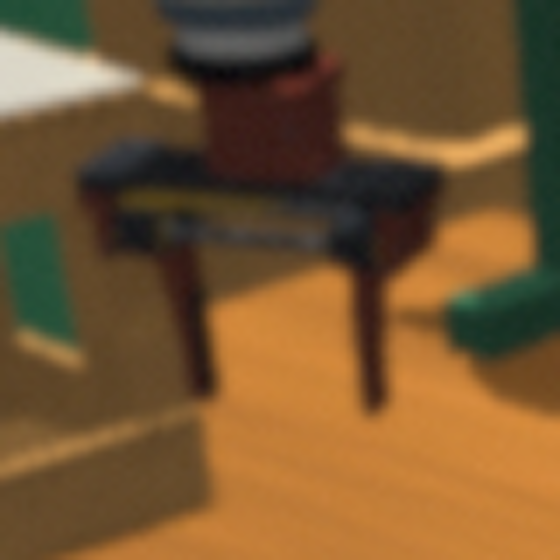

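The narrowed view confirms it: both fingertips, at (265,360) and (365,320), sit above the head block. They match a point 30 mm behind the reported TCP, and the start picture agrees. I'll treat the true fingertips as 30 mm short of the reported TCP and descend another 30 mm. That's safe under either reading.

Call:
arm_command(increments=[[[0, 0, 0], 0], [[0, 0, 0], 0], [[0, 0, 0], 0], [[0, 0, 0.6], 0], [[0, 0, 0.6], 0], [[0, 0, 0.6], 0], [[0, 0, 0.6], 0], [[0, 0, 0], 0], [[0, 0, 0], 0]], gripper=0.8)

```text
t: 5.85
ee_pos: [485.1, -243.9, 82.7]
orientation: [-3.127, 0.231, -0.004]
ft_force: [-0.1, 0.4, -0.7]
width: 70.3
```

```bash
python3 -c "
from h import *
plan((484.6,-244,78),-8.5)
im=get_image('scene');cv2.imwrite('pics/s6.png',cv2.resize(im[95:180,160:250],None,fx=7,fy=7,interpolation=2)[:,:,::-1])"
```

```text
t 5.85 pos [ 485.1 -243.9   82.7] toolshift cm [-0.05  0.02  0.47] toolx yaw -8.46 tilt 0.36 F [-0.11  0.42 -0.73] w 70.3 q6 [-0.49  0.45  1.88  0.01  0.8  -0.35]
turn about tool z 0.03828366632625091
```

View pics/s6.png

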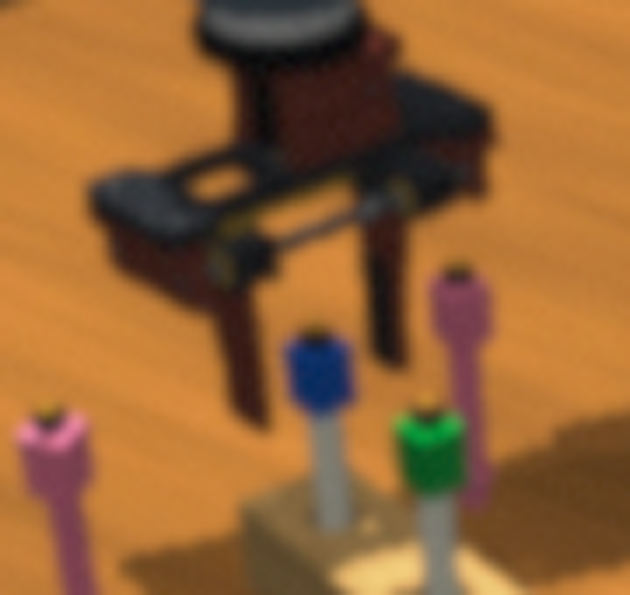

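Tip midpoint (325,394) is now about 12 mm below the head centre (318,372). I'll go 5 mm lower and close.

Call:
arm_command(increments=[[[0, 0, 0.6], 0], [[0, 0, 0], 0], [[0, 0, 0], 0]])

```text
t: 6.2
ee_pos: [485.4, -244.0, 76.5]
orientation: [-3.128, 0.231, -0.005]
ft_force: [-0.5, -0.5, 0.1]
width: 70.0
```

Call:
arm_command(increments=[[[0, 0, 0], 0], [[0, 0, 0], 0], [[0, 0, 0], 0], [[0, 0, 0], 0], [[0, 0, 0], 0], [[0, 0, 0], 0], [[0, 0, 0], 0], [[0, 0, 0], 0], [[0, 0, 0], 0], [[0, 0, 0], 0], [[0, 0, 0], 0], [[0, 0, 0], 0]], gripper=0)

```text
t: 7.4
ee_pos: [485.8, -244.1, 77.1]
orientation: [-3.128, 0.231, -0.007]
ft_force: [0.4, -0.4, 0.0]
width: 23.4
```

```bash
python3 -c "
from h import *
plan((484.6,-244,78),-8.5)
im=get_image('scene');cv2.imwrite('pics/s7.png',cv2.resize(im[95:180,160:250],None,fx=7,fy=7,interpolation=2)[:,:,::-1])"
```

```text
t 7.4 pos [ 485.8 -244.1   77.1] toolshift cm [-0.12  0.01 -0.09] toolx yaw -8.46 tilt 0.38 F [ 0.39 -0.41  0.04] w 23.4 q6 [-0.49  0.46  1.89  0.01  0.79 -0.35]
turn about tool z 0.03827535514633951
```

View pics/s7.png

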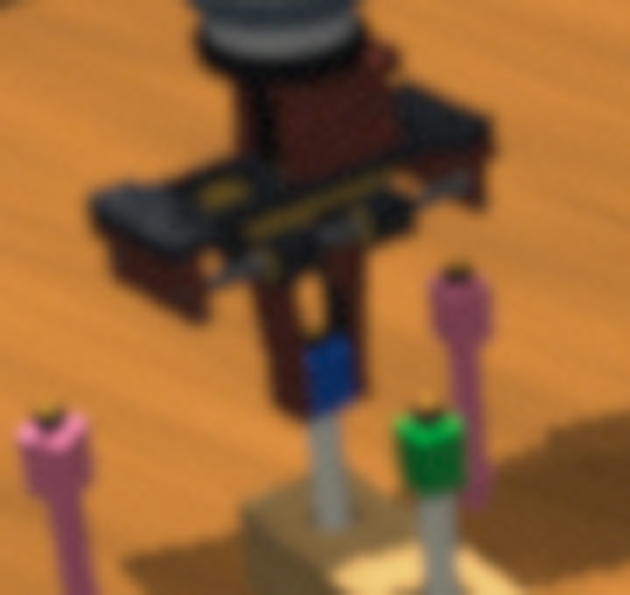

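Width reads 23.4 mm, and the picture shows the blue block between both pads at (330,375). Now I'll lift slowly out of the hole.

Call:
arm_command(increments=[[[0, 0, -0.6], 0], [[0, 0, -0.6], 0], [[0, 0, -0.6], 0], [[0, 0, -0.6], 0], [[0, 0, 0], 0]])

```text
t: 7.95
ee_pos: [485.7, -244.3, 103.5]
orientation: [-3.128, 0.231, -0.007]
ft_force: [-0.2, -0.5, -0.8]
width: 23.8
```

```bash
python3 -c "
from h import *
plan((485.5,-244,250),-8.5)"
```

```text
t 7.95 pos [ 485.7 -244.3  103.5] toolshift cm [  0.03  -0.1  -14.65] toolx yaw -8.46 tilt 0.38 F [-0.23 -0.47 -0.79] w 23.8 q6 [-0.49  0.42  1.87  0.01  0.85 -0.35]
turn about tool z 0.038685492695805124
```

Call:
arm_command(increments=[[[0, 0, -0.8], 0], [[0, 0, -0.8], 0], [[0, 0, -0.8], 0], [[0, 0, -1.5], 0], [[0, 0, -2], 0], [[0, 0, -2], 0], [[0, 0, -2], 0], [[0, 0, -2], 0], [[0, 0, -2], 0], [[0, 0, -1], 0], [[0, 0, 0], 0], [[0, 0, 0], 0], [[0, 0, 0], 0]])

```text
t: 9.25
ee_pos: [483.7, -244.4, 262.5]
orientation: [-3.128, 0.231, -0.007]
ft_force: [-0.6, 1.0, -0.7]
width: 23.9
```

```bash
python3 -c "
from h import *
plan((502.2,97,245),-8.5)
im=get_image('scene');cv2.imwrite('pics/s8.png',cv2.resize(im[50:200,130:330],None,fx=4,fy=4,interpolation=2)[:,:,::-1])"
```

```text
t 9.25 pos [ 483.7 -244.4  262.5] toolshift cm [ -3.2  -34.03   1.91] toolx yaw -8.46 tilt 0.38 F [-0.59  1.01 -0.7 ] w 23.9 q6 [-0.49  0.22  1.74  0.01  1.18 -0.35]
turn about tool z 0.03687790023302284
```

View pics/s8.png

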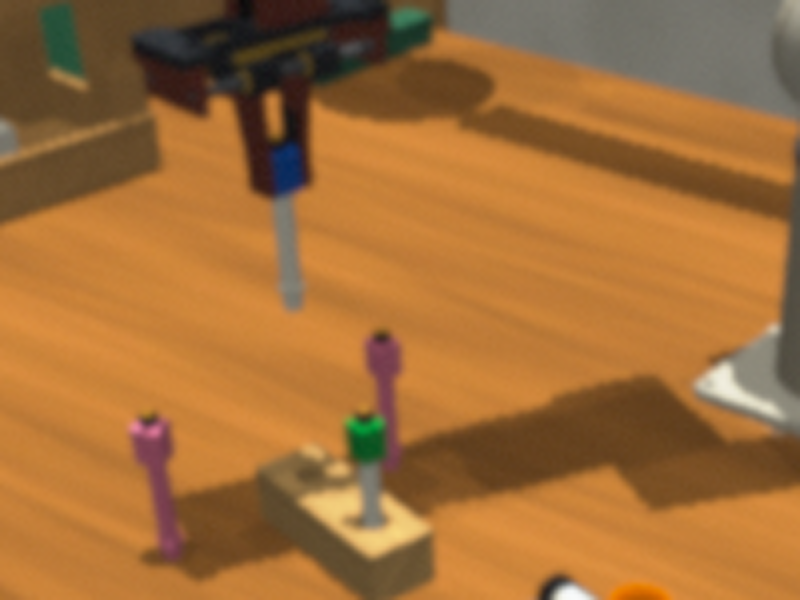

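The riser hangs upright in the grip, with its tip at crop (292,305), well above the spare. Now I'll carry it across to the outlet.

Call:
arm_command(increments=[[[-0.3, -1.5, 0], 0], [[-0.3, -2.6, 0], 0], [[-0.3, -2.6, 0], 0], [[-0.3, -2.6, 0], 0], [[-0.3, -2.6, 0], 0], [[-0.3, -2.6, 0], 0], [[-0.3, -2.6, 0], 0], [[-0.3, -2.6, 0], 0], [[-0.3, -2.6, 0], 0], [[-0.3, -2.6, 0], 0], [[0, -2.6, 0], 0], [[0, -2, 0], 0], [[0, 0, 0], 0], [[0, 0, 0], 0], [[0, 0, 0], 0]])

```text
t: 10.8
ee_pos: [486.0, 74.4, 254.1]
orientation: [-3.124, 0.23, 0.027]
ft_force: [-0.6, 0.3, -0.5]
width: 23.5
```

```bash
python3 -c "
from h import *
plan((502.2,97,190),-8.5)"
```

```text
t 10.8 pos [486.   74.4 254.1] toolshift cm [ 1.39 -2.43  6.4 ] toolx yaw -8.41 tilt 1.11 F [-0.59  0.27 -0.47] w 23.5 q6 [0.12 0.16 1.84 0.01 1.16 0.26]
turn about tool z 0.0894229934175712
```

Call:
arm_command(increments=[[[0.7, -1.2, 1], 0], [[0.7, -1.2, 1], 0], [[0, 0, 1], 0], [[0, 0, 1], 0], [[0, 0, 1], 0], [[0, 0, 0], 0], [[0, 0, 0], 0], [[0, 0, 0], 0], [[0, 0, 0], 0]])

```text
t: 11.7
ee_pos: [503.0, 95.9, 197.9]
orientation: [-3.124, 0.236, 0.031]
ft_force: [-0.2, -0.5, -0.4]
width: 24.3
```

```bash
python3 -c "
from h import *
plan((502.2,97,170),-8.5)
o=get_obs();print(cv2.Rodrigues(np.array(o['orientation']))[0].round(4))
im=get_image('scene');cv2.imwrite('pics/s9.png',cv2.resize(im[100:240,220:370],None,fx=4,fy=4,interpolation=2)[:,:,::-1]);cv2.imwrite('pics/s9f.png',im[:,:,::-1])
T=get_image('top');cv2.imwrite('pics/t9.png',cv2.resize(T[170:300,210:350],None,fx=4.5,fy=4.5,interpolation=2)[:,:,::-1]);cv2.imwrite('pics/t9f.png',T[:,:,::-1])
"
```

```text
t 11.7 pos [503.   95.9 197.9] toolshift cm [-0.04 -0.08  2.79] toolx yaw -8.63 tilt 1.24 F [-0.25 -0.48 -0.42] w 24.3 q6 [0.16 0.25 1.86 0.01 1.05 0.3 ]
turn about tool z -0.13467870821094152
[[ 0.9885 -0.1503 -0.0193]
 [-0.1501 -0.9886  0.0095]
 [-0.0206 -0.0065 -0.9998]]
```

View pics/s9.png

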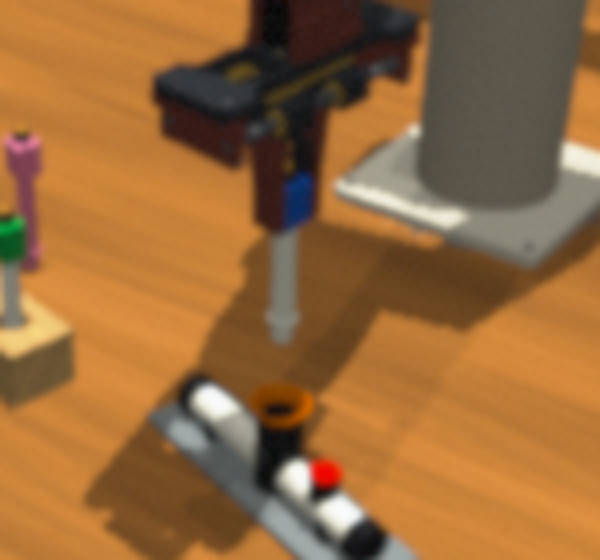

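View pics/t9.png

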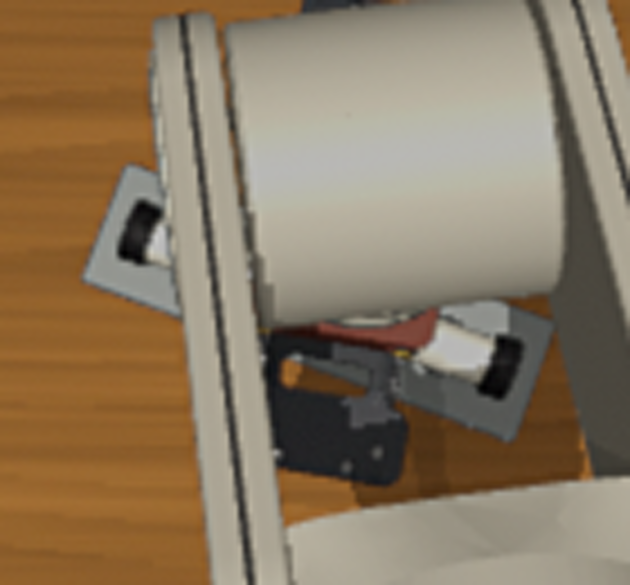

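```bash
python3 -c "
from h import *
f=lambda q:((proj('scene',q)-[220,100])*4).round(1)
for z in (132,136,140): print(z,f([501.8,96.5,z]))
print('collar',f([502.2,97,82]))
print('ring z+16', f([501.8,96.5,152]),'dx+5',f([506.8,96.5,136]),'dy+5',f([501.8,101.5,136]))
"
```

```text
132 [281.9 339.7]
136 [282.2 334.9]
140 [282.4 330.2]
collar [279.5 397.7]
ring z+16 [283.1 315.7] dx+5 [278.1 338.2] dy+5 [288.2 337.4]
```

Tip and collar agree with the projections to within about 1.5 mm. I'll come down to just inside the funnel.

Call:
arm_command(increments=[[[0, -0.05, 1], 0], [[0, 0, 1], 0], [[0, 0, 1], 0], [[0, 0, 1], 0], [[0, 0, 0.7], 0], [[0, 0, 0], 0], [[0, 0, 0], 0]])

```text
t: 12.5
ee_pos: [501.7, 96.9, 146.3]
orientation: [-3.125, 0.236, 0.032]
ft_force: [0.4, -0.3, -0.6]
width: 23.3
```

```bash
python3 -c "
from h import *
plan((502.5,97,140),-8.5)
im=get_image('scene');cv2.imwrite('pics/s10.png',cv2.resize(im[130:240,240:340],None,fx=5,fy=5,interpolation=2)[:,:,::-1])"
```

```text
t 12.5 pos [501.7  96.9 146.3] toolshift cm [ 0.09 -0.02  0.62] toolx yaw -8.64 tilt 1.27 F [ 0.41 -0.28 -0.63] w 23.3 q6 [0.16 0.32 1.9  0.02 0.94 0.3 ]
turn about tool z -0.137264569403456
```

View pics/s10.png

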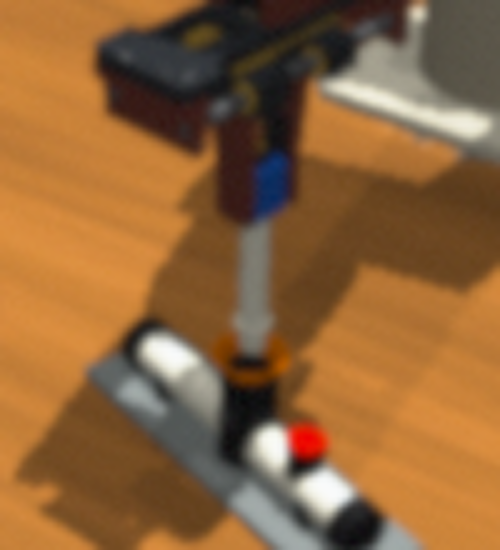

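Tip is entering the funnel, just above its centre. I'll shift +1.5 mm in x and go slowly, watching force.

Call:
arm_command(increments=[[[0.15, 0.05, 0.4], 0], [[0.01, 0, 0.4], 0], [[0.01, 0, 0.4], 0], [[0, 0, 0.4], 0], [[0, 0, 0], 0]])

```text
t: 13.05
ee_pos: [504.0, 96.4, 130.0]
orientation: [-3.124, 0.236, 0.029]
ft_force: [-0.4, 0.7, -0.4]
width: 23.7
```

```bash
python3 -c "
from h import *
plan((503.4,96.5,120),-8.5)"
```

```text
t 13.05 pos [504.   96.4 130. ] toolshift cm [-0.04  0.    1.  ] toolx yaw -8.64 tilt 1.16 F [-0.37  0.66 -0.44] w 23.7 q6 [0.16 0.35 1.91 0.02 0.9  0.3 ]
turn about tool z -0.1364940813644182
```

Call:
arm_command(increments=[[[-0.03, 0, 0.3], 0], [[0, 0, 0.3], 0], [[0, 0, 0.3], 0], [[0, 0, 0.3], 0], [[0, 0, 0], 0]])

```text
t: 13.55
ee_pos: [503.4, 96.6, 116.9]
orientation: [-3.124, 0.236, 0.029]
ft_force: [0.4, -0.4, -0.6]
width: 24.1
```

Call:
arm_command(increments=[[[0, 0, 0.2], 0], [[0, 0, 0.2], 0], [[0, 0, 0.2], 0]])

```text
t: 13.85
ee_pos: [503.6, 96.7, 110.7]
orientation: [-3.124, 0.236, 0.028]
ft_force: [-0.4, -0.1, -1.3]
width: 23.9
```

Call:
arm_command(increments=[[[0, 0, 0.15], 0], [[0, 0, 0.15], 0]])

```text
t: 14.05
ee_pos: [503.6, 96.7, 107.4]
orientation: [-3.124, 0.236, 0.028]
ft_force: [0.8, 0.1, -0.9]
width: 23.8
```

Call:
arm_command(increments=[[[0, 0, 0.15], 0], [[0, 0, 0.15], 0]])

```text
t: 14.25
ee_pos: [503.6, 96.7, 104.2]
orientation: [-3.124, 0.236, 0.028]
ft_force: [0.5, 0.5, 0.1]
width: 24.1
```

Call:
arm_command(increments=[[[0, 0, 0.1], 0], [[0, 0, 0.1], 0]])

```text
t: 14.45
ee_pos: [503.5, 96.7, 102.0]
orientation: [-3.124, 0.236, 0.028]
ft_force: [-0.3, 0.7, -0.4]
width: 24.1
```

Call:
arm_command(increments=[[[0, 0, 0.1], 0], [[0, 0, 0.1], 0]])

```text
t: 14.65
ee_pos: [503.5, 96.8, 99.8]
orientation: [-3.124, 0.236, 0.028]
ft_force: [-0.4, -0.2, -0.4]
width: 23.8
```

Call:
arm_command(increments=[[[0, 0, 0.1], 0], [[0, 0, 0.1], 0]])

```text
t: 14.85
ee_pos: [503.3, 96.8, 97.7]
orientation: [-3.124, 0.236, 0.028]
ft_force: [0.2, 0.9, 0.1]
width: 23.7
```

Call:
arm_command(increments=[[[0, 0, 0.1], 0], [[0, 0, 0.1], 0]])

```text
t: 15.05
ee_pos: [503.3, 97.0, 95.8]
orientation: [-3.124, 0.236, 0.028]
ft_force: [-0.7, -0.1, 2.8]
width: 24.1
```

First contact, 2.8 N. I'll go on in single steps.

Call:
arm_command(increments=[[[0, 0, 0.1], 0]])

```text
t: 15.15
ee_pos: [503.4, 97.0, 95.0]
orientation: [-3.124, 0.236, 0.028]
ft_force: [-2.1, 0.1, 4.5]
width: 23.8
```

Call:
arm_command(increments=[[[0, 0, 0.1], 0]])

```text
t: 15.25
ee_pos: [503.5, 97.1, 94.3]
orientation: [-3.124, 0.236, 0.028]
ft_force: [-2.2, 0.4, 8.2]
width: 23.8
```

Call:
arm_command(increments=[[[0, 0, 0.1], 0]])

```text
t: 15.35
ee_pos: [503.6, 97.1, 93.8]
orientation: [-3.124, 0.236, 0.027]
ft_force: [-2.4, -1.3, 9.5]
width: 24.1
```

Call:
arm_command(increments=[[[-0.02, 0, 0.1], 0]])

```text
t: 15.45
ee_pos: [503.6, 97.2, 93.5]
orientation: [-3.124, 0.236, 0.027]
ft_force: [-3.0, -0.7, 10.3]
width: 23.8
```

Call:
arm_command(increments=[[[-0.02, 0, 0.1], 0]])

```text
t: 15.55
ee_pos: [503.6, 97.2, 93.2]
orientation: [-3.124, 0.236, 0.026]
ft_force: [-2.5, -1.4, 10.2]
width: 23.5
```

Call:
arm_command(increments=[[[-0.02, 0, 0.1], 0]])

```text
t: 15.65
ee_pos: [503.6, 97.2, 93.0]
orientation: [-3.124, 0.236, 0.025]
ft_force: [-2.9, -0.4, 10.9]
width: 23.6
```

Call:
arm_command(increments=[[[-0.03, 0, 0.12], 0]])

```text
t: 15.75
ee_pos: [503.6, 97.2, 92.6]
orientation: [-3.124, 0.236, 0.024]
ft_force: [-2.4, -0.8, 9.8]
width: 23.8
```

Call:
arm_command(increments=[[[-0.03, 0, 0.12], 0]])

```text
t: 15.85
ee_pos: [503.5, 97.2, 92.0]
orientation: [-3.124, 0.235, 0.024]
ft_force: [-2.0, -0.6, 6.5]
width: 23.3
```

Call:
arm_command(increments=[[[-0.03, 0, 0.12], 0]])

```text
t: 15.95
ee_pos: [503.4, 97.2, 91.3]
orientation: [-3.124, 0.235, 0.023]
ft_force: [-1.7, -0.5, 6.4]
width: 23.9
```

The ring has entered the collet: force peaked at 10.9 N and fell to 6.4 N drag. Continuing.

Call:
arm_command(increments=[[[-0.02, 0, 0.12], 0], [[-0.02, 0, 0.12], 0]])

```text
t: 16.15
ee_pos: [503.4, 97.2, 89.8]
orientation: [-3.124, 0.235, 0.021]
ft_force: [-2.1, -0.2, 7.0]
width: 24.1
```

Call:
arm_command(increments=[[[-0.02, 0, 0.12], 0], [[-0.01, 0, 0.12], 0]])

```text
t: 16.35
ee_pos: [503.4, 97.2, 88.4]
orientation: [-3.124, 0.235, 0.02]
ft_force: [-2.1, 0.1, 6.7]
width: 23.6
```

Call:
arm_command(increments=[[[-0.01, 0, 0.12], 0]])

```text
t: 16.45
ee_pos: [503.4, 97.2, 87.6]
orientation: [-3.124, 0.235, 0.02]
ft_force: [-1.1, 0.0, 8.5]
width: 24.1
```

Call:
arm_command(increments=[[[-0.01, 0, 0.12], 0]])

```text
t: 16.55
ee_pos: [503.4, 97.2, 86.9]
orientation: [-3.124, 0.235, 0.019]
ft_force: [-2.1, -0.3, 7.6]
width: 24.1
```

Call:
arm_command(increments=[[[-0.02, 0, 0.12], 0], [[-0.02, 0, 0.12], 0]])

```text
t: 16.75
ee_pos: [503.3, 97.2, 85.5]
orientation: [-3.124, 0.234, 0.018]
ft_force: [-1.6, -0.3, 8.4]
width: 24.0
```

Call:
arm_command(increments=[[[-0.02, 0, 0.12], 0], [[-0.02, 0, 0.12], 0]])

```text
t: 16.95
ee_pos: [503.3, 97.2, 84.2]
orientation: [-3.124, 0.234, 0.017]
ft_force: [-1.3, -1.3, 8.2]
width: 23.9
```

Call:
arm_command(increments=[[[-0.02, 0, 0.12], 0], [[-0.02, 0, 0.12], 0]])

```text
t: 17.15
ee_pos: [503.2, 97.2, 82.8]
orientation: [-3.124, 0.234, 0.016]
ft_force: [-3.1, -0.9, 8.0]
width: 23.6
```

Call:
arm_command(increments=[[[-0.02, 0, 0.12], 0]])

```text
t: 17.25
ee_pos: [503.2, 97.2, 82.2]
orientation: [-3.124, 0.234, 0.015]
ft_force: [-1.8, -2.0, 8.6]
width: 23.8
```

Call:
arm_command(increments=[[[-0.02, 0, 0.12], 0], [[-0.02, 0, 0.12], 0]])

```text
t: 17.45
ee_pos: [503.2, 97.2, 81.0]
orientation: [-3.124, 0.234, 0.014]
ft_force: [-2.3, -0.2, 9.3]
width: 24.0
```

Call:
arm_command(increments=[[[-0.02, 0, 0.12], 0], [[-0.02, 0, 0.12], 0]])

```text
t: 17.65
ee_pos: [503.1, 97.2, 79.8]
orientation: [-3.124, 0.233, 0.013]
ft_force: [-1.9, -0.6, 9.3]
width: 24.3
```

Call:
arm_command(increments=[[[-0.02, 0, 0.12], 0], [[-0.02, 0, 0.12], 0]])

```text
t: 17.85
ee_pos: [503.2, 97.2, 78.3]
orientation: [-3.124, 0.233, 0.011]
ft_force: [-2.6, 0.0, 5.9]
width: 23.6
```

Call:
arm_command(increments=[[[-0.02, 0, 0.12], 0]])

```text
t: 17.95
ee_pos: [503.1, 97.2, 77.4]
orientation: [-3.124, 0.233, 0.011]
ft_force: [-1.5, -0.6, 6.5]
width: 24.0
```

Force fell from 9.3 to 5.9 N, which is probably the snap. Next is the firm seat, in single steps.

Call:
arm_command(increments=[[[-0.02, 0, 0.1], 0]])

```text
t: 18.05
ee_pos: [503.1, 97.3, 76.8]
orientation: [-3.124, 0.233, 0.01]
ft_force: [-2.6, -0.9, 10.6]
width: 23.9
```

Call:
arm_command(increments=[[[-0.02, 0, 0.1], 0]])

```text
t: 18.15
ee_pos: [503.2, 97.3, 76.5]
orientation: [-3.124, 0.233, 0.009]
ft_force: [-2.8, -0.0, 13.9]
width: 24.0
```

Call:
arm_command(increments=[[[-0.02, 0, 0.1], 0]])

```text
t: 18.25
ee_pos: [503.2, 97.3, 76.4]
orientation: [-3.124, 0.233, 0.009]
ft_force: [-4.4, -1.0, 14.3]
width: 23.8
```

Call:
arm_command(increments=[[[-0.02, 0, 0.1], 0]])

```text
t: 18.35
ee_pos: [503.2, 97.3, 76.4]
orientation: [-3.124, 0.232, 0.008]
ft_force: [-4.6, -1.5, 14.8]
width: 24.1
```

Call:
arm_command(increments=[[[-0.04, 0, 0.12], 0]])

```text
t: 18.45
ee_pos: [503.1, 97.4, 76.3]
orientation: [-3.124, 0.232, 0.007]
ft_force: [-4.1, -0.9, 16.2]
width: 24.1
```

Call:
arm_command(increments=[[[-0.04, 0, 0.12], 0]])

```text
t: 18.55
ee_pos: [503.1, 97.4, 76.3]
orientation: [-3.124, 0.232, 0.006]
ft_force: [-4.5, -0.7, 16.5]
width: 23.9
```

Call:
arm_command(increments=[[[-0.03, 0, 0.13], 0], [[-0.03, 0, 0.13], 0]])

```text
t: 18.75
ee_pos: [503.1, 97.4, 76.2]
orientation: [-3.125, 0.232, 0.005]
ft_force: [-4.4, -0.8, 17.6]
width: 24.0
```

Call:
arm_command(increments=[[[0, 0, 0], 0], [[0, 0, -0.05], 0], [[0, 0, -0.05], 0], [[0, 0, -0.05], 0]])

```text
t: 19.15
ee_pos: [502.8, 97.2, 78.9]
orientation: [-3.125, 0.231, 0.004]
ft_force: [2.8, 0.9, -10.9]
width: 23.7
```

Home at 17.6 N. A light pull then met 10.9 N of resistance, so the lock holds. Now I'll relax and release.

Call:
arm_command(increments=[[[0, 0, 0], 0], [[0, 0, 0], 0], [[0, 0, 0], 0]])

```text
t: 19.45
ee_pos: [502.9, 97.2, 78.8]
orientation: [-3.125, 0.232, 0.005]
ft_force: [-0.6, 0.4, 0.6]
width: 24.0
```

Call:
arm_command(increments=[[[0, 0, 0], 0], [[0, 0, 0], 0], [[0, 0, 0], 0], [[0, 0, 0], 0], [[0, 0, 0], 0], [[0, 0, 0], 0], [[0, 0, 0], 0], [[0, 0, 0], 0]], gripper=0.8)

```text
t: 20.25
ee_pos: [503.3, 97.1, 78.7]
orientation: [-3.125, 0.231, 0.004]
ft_force: [0.2, 0.1, -0.4]
width: 70.2
```

Call:
arm_command(increments=[[[0, 0, -0.6], 0], [[0, 0, -1.2], 0], [[0, 0, -2], 0], [[0, 0, -3], 0], [[0, 0, -3], 0], [[0, 0, -3], 0], [[0, 0, -1], 0], [[0, 0, 0], 0], [[0, 0, 0], 0]])

```text
t: 21.15
ee_pos: [503.1, 95.8, 226.5]
orientation: [-3.125, 0.231, 0.001]
ft_force: [0.1, 0.5, 0.9]
width: 70.2
```

Call:
arm_command(increments=[[[0, 2.5, 0], 0], [[0, 3.5, 0], 0], [[0, 3.5, 0], 0], [[0, 3.5, 0], 0], [[0, 3, 0], 0], [[0, 0, 0], 0], [[0, 0, 0], 0]])

```text
t: 21.85
ee_pos: [472.6, -66.3, 214.3]
orientation: [-3.124, 0.228, 0.028]
ft_force: [0.1, 0.3, -0.6]
width: 70.3
```

```bash
python3 -c "
from h import *
plan((502.5,97,250),-8.5)
im=get_image('scene');cv2.imwrite('pics/s20.png',cv2.resize(im[100:260,150:340],None,fx=3.7,fy=3.7,interpolation=2)[:,:,::-1]);cv2.imwrite('pics/s20f.png',im[:,:,::-1])
T=get_image('top');cv2.imwrite('pics/t20.png',T[:,:,::-1])
for I in (T,im):
  print([(tuple(a),s.tolist()) for a,s in blobs(I,(105,120,60),(125,255,255))[0]]);print([(tuple(a),s.tolist()) for a,s in blobs(I,(50,120,60),(80,255,255))[0]])
for z in(20,30): print(z,proj('top',[502.2,97,z+127]),proj('scene',[502.2,97,z+111]))
"
```

```text
t 21.85 pos [472.6 -66.3 214.3] toolshift cm [  0.52 -16.62  -3.45] toolx yaw -8.34 tilt 1.16 F [ 0.09  0.29 -0.57] w 70.3 q6 [-0.17  0.18  1.91  0.01  1.07 -0.03]
turn about tool z 0.15748822606313695
[((np.float64(352.2), np.float64(118.3)), [348, 114, 9, 10, 66]), ((np.float64(281.9), np.float64(232.7)), [276, 227, 13, 13, 89])]
[((np.float64(347.5), np.float64(126.6)), [341, 118, 15, 15, 120]), ((np.float64(98.9), np.float64(210.7)), [87, 199, 26, 25, 281]), ((np.float64(109.8), np.float64(277.6)), [98, 265, 24, 22, 220])]
[((np.float64(290.0), np.float64(187.1)), [286, 182, 9, 12, 90]), ((np.float64(182.6), np.float64(215.1)), [180, 212, 6, 8, 40])]
[((np.float64(46.7), np.float64(45.2)), [0, 0, 152, 120, 8837]), ((np.float64(144.8), np.float64(59.2)), [142, 52, 7, 15, 72]), ((np.float64(227.4), np.float64(56.4)), [225, 55, 6, 4, 14]), ((np.float64(114.2), np.float64(64.7)), [102, 58, 24, 14, 220]), ((np.float64(213.8), np.float64(61.5)), [207, 58, 14, 7, 36]), ((np.float64(221.5), np.float64(159.5)), [218, 155, 8, 10, 69]), ((np.float64(185.1), np.float64(228.5)), [179, 222, 12, 13, 93]), ((np.float64(432.9), np.float64(234.8)), [426, 229, 19, 11, 93]), ((np.float64(425.7), np.float64(276.5)), [413, 267, 27, 16, 207])]
20 [282.24351141 232.74638503] [290.54174052 185.33971388]
30 [282.39549794 232.4238503 ] [290.68060745 182.36966876]
```

View pics/s20.png

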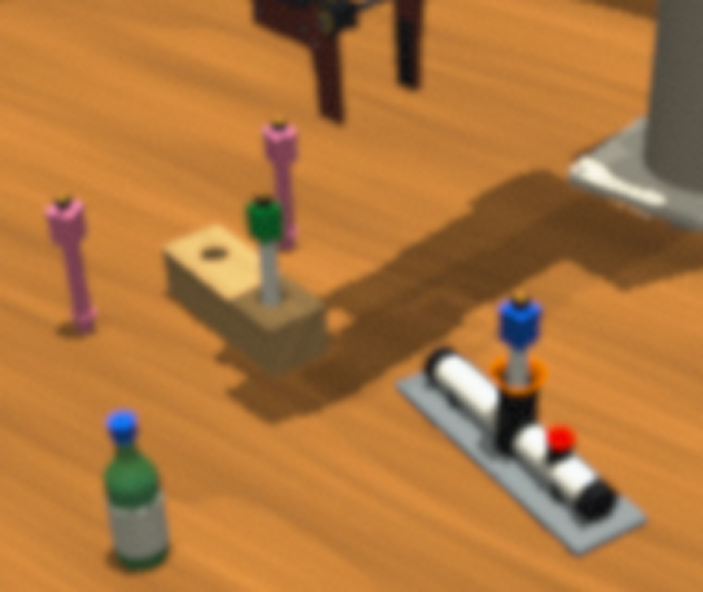

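View pics/t20.png

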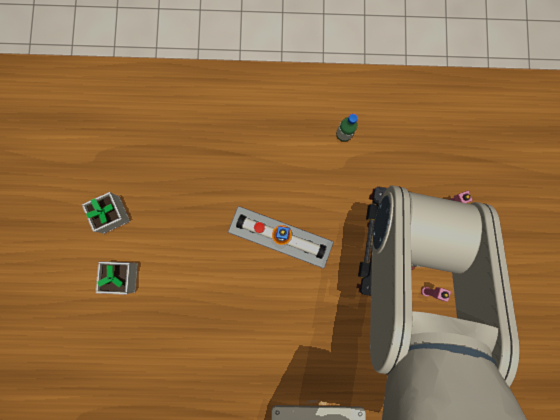

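The riser stands upright and centred in the collar, with its head at scene pixel (290,187). That puts its tip at about 15 mm, below the 29 mm lock limit. The spare, pots and bottle are at their original pixels, and the gripper is clear.

```bash
python3 -c "
from workcell import *
print(close_job())"
```

```text
the job is handed in; nothing more can be done
None
```

The blue-headed riser is locked home in the orange-collared outlet and standing by itself. I handed the job in at about 22 s of the 51 s allowed.

- **Insertion:** the lock ring went into the collet at about 11 N and dragged at 6–9 N. Force fell from 9.3 to 5.9 N at the snap, and I stopped on the firm seat at 17.6 N.
- **Lock check:** a short pull before release met 10.9 N of resistance and the riser stayed in. After release, the camera showed it upright and centred, with its tip about 15 mm above the table (locked means 29 mm or lower).
- **Other objects:** the spare, pots and bottle are at their original pixels to within half a pixel, and the pink look-alikes looked untouched.

**Disagreements:**
- The reported tool position ends about 30 mm beyond the fingertips seen in the pictures. I trusted the pictures for the grasp, and the 23.4 mm grip on the 24 mm block bore that out.
- The tool was tilted about 1.2° from vertical during insertion, giving 2–5 N of side force. The riser still seated and held.

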